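Return the bench kit to its holders

ROBOT

A 6-joint arm with a two-finger parallel gripper is mounted at the origin on a cart in front of the work surface, level with it; the furniture and walls round the work are solid. World frame = base frame: x ahead of the robot, y to its left, z up, the work surface at z = 0. Lengths are in m, angles in rad, forces in N, time in s.
With the tool pointing down it reaches from about 0.375 to 0.75 m from the base axis. Payload 9 kg.
Tool frame: the origin (TCP) lies at the centre of the arm's flange, where the gripper is bolted on; the fingertips stand ahead of it and the grasp point (between the pads) lies 155 mm ahead of it (tips_ahead is the z of the fingertips in the tool frame, in m); z points along the fingers, y is the line along which they close (so a half turn about z gives the same grasp; the last joint's range is limited). The gripper opens to 85 mm and grips with 20 to 120 N. Pads are 22 mm wide; open, the fingers measure 114 mm over their backs; the gripper's body (76 mm by 85 mm) begins 54 mm behind the grasp point. The pads swing forward as they close: fully open they stand 13 mm farther back than shut.
Start: joints at [-1.366, 0.104, 0.097, 1.564, 0, 1.353], TCP at [0.246, -0.547, 0.405] pointing down, gripper open.
Joint ranges: [-2.99, 2.99], [-0.84, 1.86], [-1.1, 1.16], [-1.84, 2.11], [-1.51, 1.56], [-3.14, 3.14]. Speed limits (rad/s): [2.22, 2.22, 2.57, 3.14, 3.14, 3.14].

INTERFACE

Orientations are given as a unit quaternion [x, y, z, w].
In Python, from station import read_state, read_camera, camera_model, hand_in, tips_ahead gives the robot as it stands. The module is installed in compiled form; this text tells all that it offers.
- The arm moves only by the tool carry_out, never from a script. Its argument "steps" is a list that holds one entry, the list of rows, each a list of 5 numbers: the shift along the tool's x, y, z in mm, then the turn about the tool's z in degrees, then the finger opening in mm, from 0 to 85.4. In form: [[[tx, ty, tz, spin, claw], ...]]. A call has 1 to 12 rows; each row shifts and turns the commanded pose from where the row before left it, along the tool's axes as they then stand; what a row does not reach is not made up. A row lasts 1/10 s, in which the tool goes at most 50 mm and 8.59 degrees, less where a joint would pass 70% of its speed; a pose out of reach is approached as far as the arm can. A call is refused whole if a number of a shift passes 50 or a number of a turn 8.59, either way. A call with a gripper value outside its range is refused whole. The fingers move at their own pace and stop on an object; the grip force is fixed at half the most. Time passes only in rows, so rows that do not move let the fingers close. It gives the time, the measured TCP pose, the force, the opening and the grip force at its end, in the units of the state.
- read_state(): the state, without advancing time (a new reading comes with each control period).
- read_camera(name): name is "scene" or "top" or "wrist"; returns (picture, depth): 400x640x3 uint8, blue, green, red; 400x640 float32, m along the optical axis (not along the pixel's ray), 0 where there is no reading.
- camera_model(name): a dict with "fx", "fy", "cx", "cy" (pixels), "dist_coeffs" ([k1, k2, p1, p2, k3] as OpenCV has them; the pictures are not rectified), "eye" and "orientation" of the camera in the world; the wrist camera has in their place "tool_from_camera" (4x4, takes a point from camera to tool coordinates, whose origin is the TCP and whose axes are the flange's). Camera axes: x right, y down, z forward; pixel columns grow to the right and rows downward; lengths in m; the calibration is good to about 2 mm. A picture is of the moment at which its call begins: read the wrist's pose just before it. camera_model takes no time and is no camera call.
- hand_in(): hands the job in; it is judged then, once.
The state is a dict: "clock": time; "joint_pos": joint angles; "qvel": joint speeds; "joint_torque": joint torques, N m; "position": TCP position; "ee_rot": TCP orientation; "ft_force": force on the tool from outside, world axes, zero at the start; "moment": the same for the moment, N m; "grip_width": finger opening in m; "finger_force": force on a finger pad.
Only numpy, scipy, OpenCV 4.12 (cv2) and the standard library are available. Lean on these libraries where they do the work, as an engineer would, in place of code of your own. Each camera call takes 0.05 s, during which the arm holds its last target. There are 200 camera calls.

TASK

Put the four loose things of the bench kit away in the four grey holders, each in the one made for its shape and size: the marker pen centred across the two notched saddles of the long pen rest, the syringe into the notches of the shorter rest with end walls, the white-capped jar upright in the large round pocket and the small brass weight upright in the small round pocket. Leave the grey steel weight and the black loupe where they stand.

Things in the scene. Friction and masses are not known exactly. Their poses are not given: they have to be found in the camera images.
- jar: Screw-cap jar of clear glass with a white ribbed cap, 40 mm diameter, 42 mm tall, 50 g, upright. Origin: centre of its underside, z up. Cap: from 27 to 42 mm above the underside; grip it across the cap, with the fingertips at least 12 mm above its underside, so that they stay clear of the pocket's rim.
- brass_weight: Small brass calibration weight with a knob on top, 19 mm diameter, 27 mm tall, 50 g, upright. Its straight body reaches up to about 16 mm, above that it narrows. Origin: centre of its underside, z up. Grip across the body with the fingertips 7 to 10 mm above the underside, so that they stay clear of the pocket's rim.
- marker_mid (a point): White marker pen with a black cap, 12 mm thick at the cap and 10 mm elsewhere, 137 mm long, 12 g, lying on the bench. This point is the centre of the pen, 6 mm above the bench; its y axis runs along the pen. The pen is round and may have rolled about that axis.
- syringe_mid (a point): Dispensing syringe barrel with a cap on its tip, 98 mm long, 22 mm thick at the flange, 22 g, lying on the bench. This point is the middle of its length, on its axis, 11 mm above the bench; its y axis runs along the barrel. The syringe may have rolled about that axis.
- jar_pocket: Large round holder of grey plastic, fixed to the bench: a square flange 70 mm wide with a round open pocket 58 mm across inside and 8 mm deep. Origin: centre of its underside, on the bench; the pocket's floor lies 3 mm above it, the rim 11 mm; z up.
- weight_pocket: Small round holder of grey plastic, fixed to the bench: a square flange 52 mm wide with a round open pocket 36 mm across inside and 5 mm deep. Origin: centre of its underside, on the bench; the pocket's floor lies 3 mm above it, the rim 8 mm; z up.
- pen_rest: Long low rest for the marker, grey plastic, fixed: base 46 x 124 mm, 3 mm thick, two V-notched saddles 108 mm apart centre to centre, each 12 mm thick, nothing between them. Its y axis runs from saddle to saddle; the pen lies along it, either way round. Notch floor 8 mm wide, 12 mm above the bench; mouth 31 mm wide, 32 mm above the bench. Origin: centre of its underside, on the bench.
- syringe_rest: Shorter rest for the syringe, grey plastic, fixed: base 54 x 132 mm, 3 mm thick, two V-notched saddles 52 mm apart centre to centre, each 8 mm thick, gap between, and end walls 24 mm high, 120 mm apart inside. Its y axis runs from end wall to end wall; the syringe lies along it, either way round. Notch floor 16 mm wide, 12 mm up; mouth 39 mm wide, 32 mm up. Origin: centre of its underside.
- steel_weight: Bystander: grey steel calibration weight with a knob on top, 30 mm diameter, 42 mm tall, upright. Origin: centre of its underside. Not to be moved.
- loupe: Bystander: black eye loupe, a cup widening upward to 41 mm, 34 mm tall. Origin: centre of its underside. Not to be moved.
Things that resemble listed ones, but are neither listed nor needed, are in the scene too. What is shaped like the jar but red is not meant.

How it is judged:
By the outcome, as a careful person would: the job done as asked, in the order asked, and still so for the second after the job is handed in, with the robot touching nothing.
It also fails if it takes over 99 s, if anything falls off the work surface, if the arm or the gripper's body presses on something with over 40 N, if the wrist force passes 120 N, or if a joint passes its speed limit or range.

## Working session

There is one attempt and no reset: what is moved stays moved. The work goes in short steps, Python scripts to look and compute and a tool call to move; the robot and the scene stay as the last step left them, time stands still between calls to the robot, and variables do not carry over. Pictures are saved under pics/ and viewed, at most 14 in all, crops included, and the job is handed in when it is done.

Besides the shell and the picture viewer there is one more tool, called after "Request:" as a command line: name --argument value ..., lists and objects as JSON in quotes. carry_out: Moves the arm, as the interface text tells. Its arguments: {"type":"object","properties":{"steps":{"type":"array"}},"required":["steps"]}

```bash
mkdir -p pics; python3 - <<'E'
from station import *
import cv2,numpy as np
print(read_state()); print(tips_ahead)
for n in("top","scene"):
    p,d=read_camera(n); cv2.imwrite(f"pics/{n}0.png",p); np.save(f"{n}0.npy",d); print(n,camera_model(n))
print(camera_model("wrist"))
E
```

```text
{'clock': 0.0, 'joint_pos': array([-1.36567486e+00,  1.04671327e-01,  9.64381175e-02,  1.56388426e+00,
       -2.16141693e-05,  1.35307066e+00]), 'qvel': array([ 0.00012297,  0.00128794,  0.00118701,  0.00083727, -0.00020097,
        0.00031251]), 'joint_torque': array([ 1.33192821e-04, -5.56949079e+01,  5.03636634e+01,  1.75915402e-02,
       -4.74670123e-04, -9.73637725e-06]), 'position': array([ 0.24618351, -0.54704466,  0.4039214 ]), 'ee_rot': array([ 9.77732952e-01,  2.09851943e-01, -6.64392017e-06, -6.60624499e-04]), 'ft_force': array([-0.38465972,  0.50268531,  0.28271637]), 'moment': array([ 0.01019725, -0.00208602, -0.03069947]), 'finger_force': 0.0, 'grip_width': 0.08575259625817337}
0.1734
top {'fx': 501.7263550569455, 'fy': 501.7263550569455, 'cx': 323.2515043663424, 'cy': 199.45681928304293, 'dist_coeffs': array([-0.08143241,  0.        ,  0.        ,  0.        ,  0.        ]), 'eye': array([ 0.35144581, -0.13862973,  1.41128303]), 'orientation': array([-0.6984936 ,  0.71048008, -0.05645122,  0.0643274 ])}
scene {'fx': 515.7880521344339, 'fy': 515.7880521344339, 'cx': 315.5209216468397, 'cy': 192.0013146734787, 'dist_coeffs': array([0.02769296, 0.        , 0.        , 0.        , 0.        ]), 'eye': array([-0.23577273,  0.60696852,  0.58507639]), 'orientation': array([-0.34685063,  0.77255904, -0.48629144,  0.21533183])}
{'fx': 356.8680064356954, 'fy': 356.8680064356954, 'cx': 318.3143114584117, 'cy': 197.8852857587533, 'dist_coeffs': array([0.01752019, 0.        , 0.        , 0.        , 0.        ]), 'tool_from_camera': array([[-1.65118947e-05, -9.56419488e-01, -2.91996168e-01,
         7.48343145e-02],
       [ 9.99999955e-01,  7.13040110e-05, -2.90101203e-04,
        -6.96769325e-05],
       [ 2.98278942e-04, -2.91996159e-01,  9.56419445e-01,
         3.06110441e-02],
       [ 0.00000000e+00,  0.00000000e+00,  0.00000000e+00,
         1.00000000e+00]])}
```

View pics/top0.png

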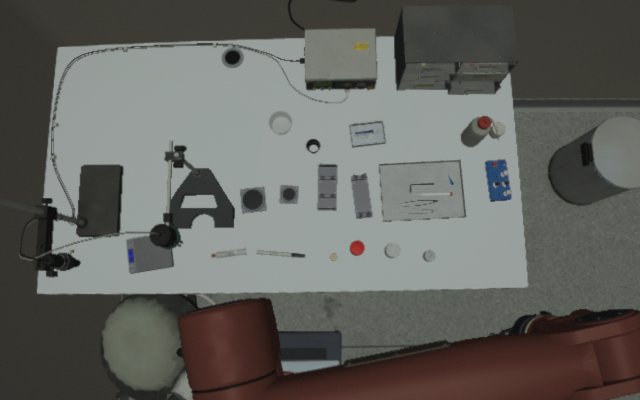

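View pics/scene0.png

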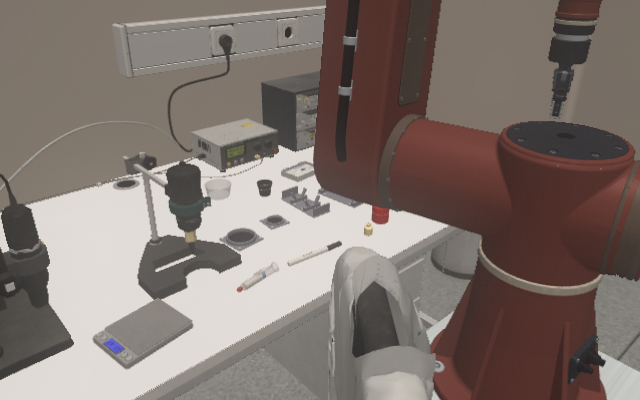

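```bash
cat > h.py <<'E'
from station import *
import cv2,numpy as np
from scipy.spatial.transform import Rotation as R
def cam(n,st=None):
    m=camera_model(n);K=np.array([[m['fx'],0,m['cx']],[0,m['fy'],m['cy']],[0,0,1]])
    if n=='wrist':
        T=np.eye(4);T[:3,:3]=R.from_quat(st['ee_rot']).as_matrix();T[:3,3]=st['position'];T=T@m['tool_from_camera']
        return K,m['dist_coeffs'],T[:3,:3],T[:3,3]
    return K,m['dist_coeffs'],R.from_quat(m['orientation']).as_matrix(),m['eye']
def unproj(c,pts,z):
    K,D,Rm,e=c
    u=cv2.undistortPoints(np.array(pts,float).reshape(-1,1,2),K,D).reshape(-1,2)
    r=np.c_[u,np.ones(len(u))]@Rm.T
    return e+r*((np.broadcast_to(z,len(u))-e[2])/r[:,2])[:,None]
def proj(c,P):
    K,D,Rm,e=c
    return cv2.projectPoints((np.array(P,float)-e)@Rm,np.zeros(3),np.zeros(3),K,D)[0].reshape(-1,2)
E
python3 - <<'E'
import cv2
p=cv2.imread("pics/top0.png")
a=cv2.resize(p[130:275,200:330],None,fx=4,fy=4,interpolation=cv2.INTER_CUBIC)
b=cv2.resize(p[130:275,310:445],None,fx=4,fy=4,interpolation=cv2.INTER_CUBIC)
cv2.imwrite("pics/ca.png",a);cv2.imwrite("pics/cb.png",b)
E
```

```text
(no output)
```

View pics/ca.png

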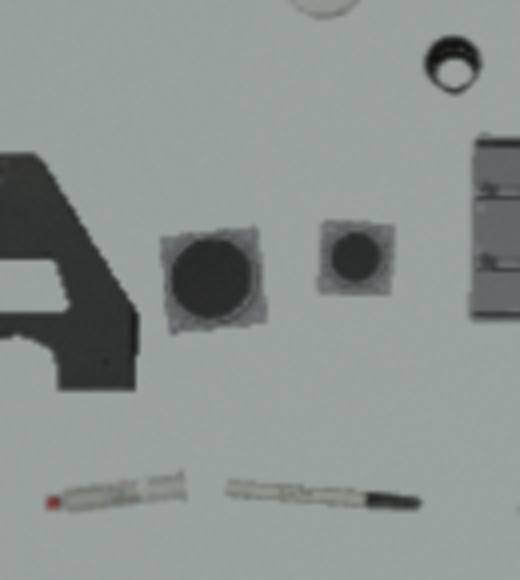

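View pics/cb.png

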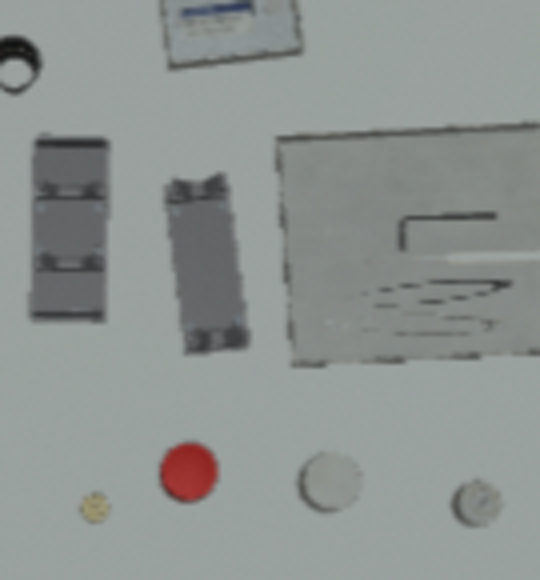

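The top crops show, in full pixels: the syringe from (211,255) to (246,252), red tip on the left; the pen from (256,252) to (305,256), black cap on the right; brass at (333,257), jar at (392,250), red jar at (357,248) and steel at (429,255). The jar pocket is at (253,199) and the weight pocket at (289,194). The syringe rest, with end walls, is at (327,187), and the pen rest at (361,196).

```bash
python3 - <<'E'
from h import *
c=cam('top')
def f(pts,off,z): return unproj(c,[((x+.5)/4-.5+off,(y+.5)/4-.5+130) for x,y in pts],z)
np.set_printoptions(precision=4,suppress=True)
s=f([(47,503),(186,487)],200,.011);p=f([(226,487),(421,503)],200,.006)
for n,q in(("syr",s),("pen",p)):
    d=q[1]-q[0];print(n,q.mean(0),np.linalg.norm(d),np.degrees(np.arctan2(d[1],d[0])))
print("jar",f([(330,482)],310,.042),"brass",f([(95,508)],310,.027),"steel",f([(478,503)],310,.042),"red",f([(190,472)],310,.042))
print("pockets",f([(214,280)],200,.005),f([(356,258)],200,.004))
for n,k in(("syrest",[(35,137),(109,140),(104,321),(30,318)]),("penrest",[(166,182),(226,175),(248,347),(186,353)])):
    q=f(k,310,.01);d=(q[2]+q[3]-q[0]-q[1])/2
    print(n,q.mean(0),np.linalg.norm(d),np.degrees(np.arctan2(d[1],d[0])))
s=read_state();print(R.from_quat(s['ee_rot']).as_matrix())
E
```

```text
syr [0.4451 0.142  0.011 ] 0.09838616816703728 -84.24748469330181
pen [ 0.4434 -0.0027  0.006 ] 0.13733733113018876 -95.54015683195865
jar [[ 0.4446 -0.3106  0.042 ]] brass [[ 0.4307 -0.1504  0.027 ]] steel [[ 0.4284 -0.411   0.042 ]] red [[ 0.4532 -0.2154  0.042 ]]
pockets [[0.5976 0.0753 0.005 ]] [[ 0.6119 -0.0262  0.004 ]]
syrest [ 0.6303 -0.1362  0.01  ] 0.1313755627478962 177.4599226946449
penrest [ 0.6029 -0.2328  0.01  ] 0.1243540760124152 -174.7768520169922
[[ 0.9119  0.4103 -0.0002]
 [ 0.4103 -0.9119  0.0012]
 [ 0.0003 -0.0011 -1.    ]]
```

```bash
cat >> h.py <<'E'
def plan(x,y,z,phi):
    s=read_state();M=R.from_quat(s['ee_rot']).as_matrix();a=np.degrees(np.arctan2(M[1,0],M[0,0]))
    w=(np.array([x,y,z])-s['position'])
    sp=-((phi-a+180)%360-180)
    t0=M.T@w; Mn=M@R.from_euler('z',sp,degrees=True).as_matrix(); t1=Mn.T@w
    print("phi %.2f spin %.2f"%(a,sp),"shift before turn mm",np.round(t0*1e3,1),"after turn",np.round(t1*1e3,1),'q',np.round(s['joint_pos'],2),'pos',np.round(s['position'],4),'t',s['clock'])
E
python3 - <<'E'
from h import *
d=np.load('top0.npy');K,D,Rm,e=cam('top')
# highest points near microscope
v,u=np.mgrid[130:275,110:245];dd=d[130:275,110:245]
P=np.c_[(u.ravel()-K[0,2])/K[0,0]*dd.ravel(),(v.ravel()-K[1,2])/K[1,1]*dd.ravel(),dd.ravel()]@Rm.T+e
P=P[dd.ravel()>0]
for lo in(.03,.1,.15,.2,.25,.3):
    Q=P[P[:,2]>lo]
    if len(Q):print(lo,len(Q),Q.min(0),Q.max(0))
plan(.4434,-.0027,.30,84.46)
E
```

```text
0.03 1528 [0.44583826 0.18070986 0.03016415] [0.71773209 0.32624249 0.35788887]
0.1 1477 [0.44583826 0.21598552 0.10062555] [0.71773209 0.32624249 0.35788887]
0.15 1446 [0.44583826 0.21598552 0.15025147] [0.71773209 0.32624249 0.35788887]
0.2 1308 [0.44583826 0.21709299 0.20004115] [0.71773209 0.32624249 0.35788887]
0.25 476 [0.44850268 0.22621751 0.25015349] [0.50016265 0.32624249 0.35788887]
0.3 79 [0.46538328 0.25432316 0.30359883] [0.47629583 0.32624249 0.35788887]
phi 24.23 spin -60.23 shift before turn mm [ 403.2 -415.4  104.6] after turn [560.8 143.8 104.6] q [-1.37  0.1   0.1   1.56  0.    1.35] pos [ 0.2462 -0.5471  0.404 ] t 0.1
```

Request:
carry_out --steps '[[[33.6, -34.6, 8.7, 0, 85], [33.6, -34.6, 8.7, 0, 85], [33.6, -34.6, 8.7, 0, 85], [33.6, -34.6, 8.7, 0, 85], [33.6, -34.6, 8.7, 0, 85], [33.6, -34.6, 8.7, 0, 85], [33.6, -34.6, 8.7, 0, 85], [33.6, -34.6, 8.7, 0, 85], [33.6, -34.6, 8.7, 0, 85], [33.6, -34.6, 8.7, 0, 85], [33.6, -34.6, 8.7, 0, 85], [33.6, -34.6, 8.7, 0, 85]]]'

```text
clock: 1.3
position: [0.4437, -0.001, 0.2999]
ee_rot: [0.978, 0.21, 0.0, 0.0]
ft_force: [1.2, -0.7, -0.0]
grip_width: 0.0849
finger_force: 0.0
```

Request:
carry_out --steps '[[[0, 0, 0, -8.5, 50], [0, 0, 0, -8.5, 50], [0, 0, 0, -8.5, 50], [0, 0, 0, -8.5, 50], [0, 0, 0, -8.5, 50], [0, 0, 0, -8.5, 50], [0, 0, 0, -8.5, 50], [0, 0, 0, 0, 50], [0, 0, 0, 0, 50]]]'

```text
clock: 2.2
position: [0.4435, -0.0031, 0.3001]
ee_rot: [0.746, 0.666, -0.0, -0.0]
ft_force: [0.4, -0.5, 0.2]
grip_width: 0.0503
finger_force: 0.0
```

```bash
python3 - <<'E'
from h import *
plan(.4434,-.0027,.30,84.46)
s=read_state();p,d=read_camera('wrist');cv2.imwrite('pics/w1.png',p);np.save('w1.npy',d);np.save('w1s.npy',s,allow_pickle=True);print(s['grip_width'])
E
```

```text
phi 83.47 spin -0.99 shift before turn mm [ 0.4 -0.1  0.1] after turn [ 0.4 -0.1  0.1] q [-0.3  -0.39 -0.54  1.42 -0.    1.38] pos [ 0.4435 -0.0031  0.3001] t 2.2
0.050294391075909044
```

View pics/w1.png

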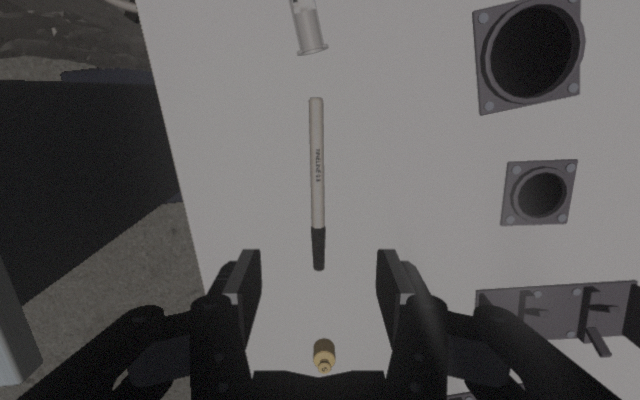

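The wrist view shows the pen along x≈317, from (316,97) to the cap end (319,270), with both pockets on the right.

```bash
python3 - <<'E'
from h import *
s=np.load('w1s.npy',allow_pickle=True).item();c=cam('wrist',s)
q=unproj(c,[(316,97),(319,270)],[.006,.006]);d=q[1]-q[0]
print(q.mean(0),np.linalg.norm(d),np.degrees(np.arctan2(d[1],d[0])))
print('wp outer corners',unproj(c,[(508,163),(577,160),(569,223),(502,225)],.003).mean(0),'jp',unproj(c,[(473,13),(580,-5),(580,95),(481,113)],.003).mean(0))
plan(.4434,-.0027,.20,84.46)
E
```

```text
[ 0.44315839 -0.0022777   0.006     ] 0.13685998267302504 -95.60813435377156
wp outer corners [ 0.61247064 -0.02556271  0.003     ] jp [0.59840038 0.07560852 0.003     ]
phi 83.48 spin -0.98 shift before turn mm [ 4.000e-01 -1.000e-01  1.001e+02] after turn [ 4.000e-01 -1.000e-01  1.001e+02] q [-0.3  -0.39 -0.54  1.42 -0.    1.38] pos [ 0.4435 -0.0031  0.3001] t 2.25
```

Request:
carry_out --steps '[[[0.5, 0, 30, -1, 40], [0, 0, 30, 0, 30], [0, 0, 30, 0, 30], [0, 0, 18, 0, 30], [0, 0, 10, 0, 30], [0, 0, 5, 0, 30], [0, 0, 0, 0, 30], [0, 0, 0, 0, 0], [0, 0, 0, 0, 0], [0, 0, 0, 0, 0], [0, 0, 0, 0, 0], [0, 0, 0, 0, 0]]]'

```text
clock: 3.45
position: [0.4442, -0.0028, 0.1783]
ee_rot: [0.739, 0.674, 0.0, 0.001]
ft_force: [-0.2, 0.0, 6.7]
grip_width: 0.0071
finger_force: 59.2
```

```bash
python3 - <<'E'
from h import *
plan(.6029,-.2328,.30,5.22)
E
```

```text
phi 84.72 spin 79.50 shift before turn mm [-214.5  179.5 -121.2] after turn [ 137.4  243.6 -121.2] q [-0.3  -0.3  -0.7   1.17 -0.    1.36] pos [ 0.4442 -0.0028  0.1783] t 3.45
```

Request:
carry_out --steps '[[[0, 0, -10, 0, 0], [0, 0, -20, 0, 0], [0, 0, -40, 0, 0], [0, 0, -50, 0, 0], [0, 0, 0, 0, 0], [0, 0, 0, 0, 0]]]'

```text
clock: 4.05
position: [0.444, -0.0027, 0.2991]
ee_rot: [0.739, 0.674, 0.001, 0.001]
ft_force: [-1.2, 0.3, -0.7]
grip_width: 0.007
finger_force: 58.7
```

```bash
python3 - <<'E'
from h import *
plan(.6029,-.2328,.30,5.22)
s=read_state();p,d=read_camera('wrist');cv2.imwrite('pics/w2.png',p);print(s['grip_width'])
E
```

```text
phi 84.73 spin 79.51 shift before turn mm [-214.5  179.3   -0.3] after turn [137.3 243.6  -0.3] q [-0.3  -0.39 -0.54  1.41 -0.    1.36] pos [ 0.444  -0.0027  0.2991] t 4.05
0.0070119159247188445
```

View pics/w2.png

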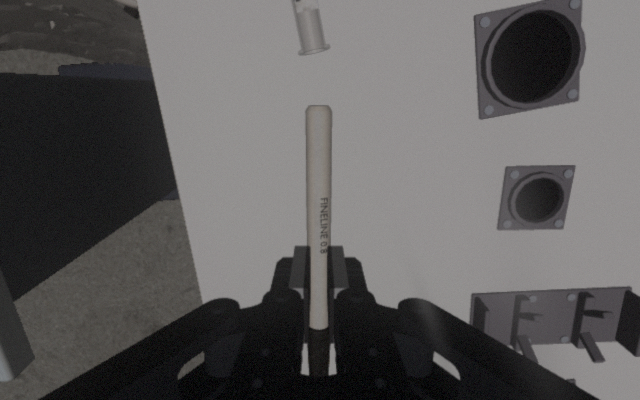

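```bash
python3 - <<'E'
from h import *
m=camera_model('wrist');T=m['tool_from_camera'];K=np.array([[m['fx'],0,m['cx']],[0,m['fy'],m['cy']],[0,0,1]])
for px in [(318,105),(318,328),(319,376)]:
    u=cv2.undistortPoints(np.array([[px]],float),K,m['dist_coeffs']).ravel();r=T[:3,:3]@[u[0],u[1],1]
    for z in(.163,.168,.173,.178):
        k=(z-T[2,3])/r[2];print(px,z,(T[:3,3]+r*k)*1e3)
E
```

```text
(318, 105) 0.163 [6.92019331e+01 1.20272222e-01 1.63000000e+02]
(318, 105) 0.168 [6.89924580e+01 1.16627847e-01 1.68000000e+02]
(318, 105) 0.173 [6.87829829e+01 1.12983471e-01 1.73000000e+02]
(318, 105) 0.178 [6.85735078e+01 1.09339096e-01 1.78000000e+02]
(318, 328) 0.163 [-2.48725836e+01  9.46643070e-02  1.63000000e+02]
(318, 328) 0.168 [-2.86350155e+01  9.00527853e-02  1.68000000e+02]
(318, 328) 0.173 [-3.23974474e+01  8.54412635e-02  1.73000000e+02]
(318, 328) 0.178 [-3.61598793e+01  8.08297417e-02  1.78000000e+02]
(319, 376) 0.163 [-50.4325948   0.5431989 163.       ]
(319, 376) 0.168 [-55.16036373   0.5555274  168.        ]
(319, 376) 0.173 [-59.88813266   0.5678559  173.        ]
(319, 376) 0.178 [-64.6159016    0.58018439 178.        ]
```

Request:
carry_out --steps '[[[-35.8, 29.9, 0, 0, 0], [-35.8, 29.9, 0, 0, 0], [-35.8, 29.9, 0, 0, 0], [-35.8, 29.9, 0, 0, 0], [-35.8, 29.9, 0, 0, 0], [-35.5, 29.8, 0, 0, 0], [0, 0, 0, 0, 0]]]'

```text
clock: 4.8
position: [0.6033, -0.2368, 0.2922]
ee_rot: [0.74, 0.673, -0.001, -0.002]
ft_force: [-0.5, 1.3, -1.4]
grip_width: 0.0075
finger_force: 58.8
```

Request:
carry_out --steps '[[[0, 0, 0, 7.95, 0], [0, 0, 0, 7.95, 0], [0, 0, 0, 7.95, 0], [0, 0, 0, 7.95, 0], [0, 0, 0, 7.95, 0], [0, 0, 0, 7.95, 0], [0, 0, 0, 7.95, 0], [0, 0, 0, 7.95, 0], [0, 0, 0, 7.95, 0], [0, 0, 0, 7.95, 0], [0, 0, 0, 0, 0], [0, 0, 0, 0, 0]]]'

```text
clock: 6.0
position: [0.602, -0.2323, 0.2963]
ee_rot: [0.999, 0.048, -0.001, -0.0]
ft_force: [-0.7, -0.2, 0.0]
grip_width: 0.0069
finger_force: 58.8
```

```bash
python3 - <<'E'
from h import *
plan(.6029,-.2328,.2,5.22)
s=read_state();np.save('w3s.npy',s,allow_pickle=True);p,d=read_camera('wrist');cv2.imwrite('pics/w3.png',p);print(s['grip_width'])
E
```

```text
phi 5.47 spin 0.25 shift before turn mm [ 1.   0.7 96.3] after turn [ 1.   0.7 96.3] q [-0.57  0.25  0.06  1.38 -0.    2.48] pos [ 0.602  -0.2323  0.2963] t 6.0
0.006926938860848523
```

View pics/w3.png

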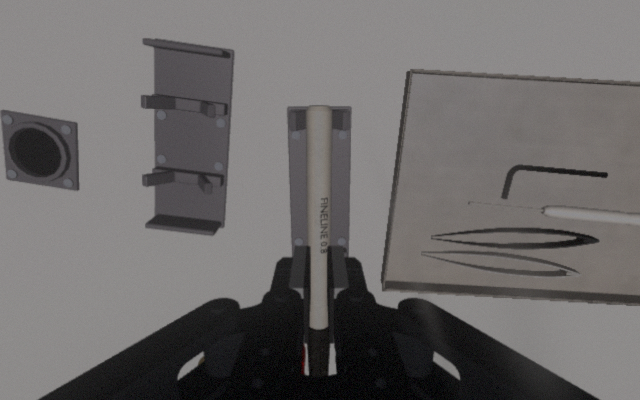

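The pen lies over the rest, with the rest's far base edge from (288,107) to (351,107) and sides nearly symmetric about the pen; the syringe rest is on the left, its screws at about (161,115), (223,124), (161,159) and (218,168).

```bash
python3 - <<'E'
from h import *
s=np.load('w3s.npy',allow_pickle=True).item();c=cam('wrist',s)
q=unproj(c,[(288,107),(351,107),(290,255),(348,255)],.003);print(q)
a=q[:2].mean(0);b=q[2:].mean(0);d=(a-b)/np.linalg.norm(a-b);print('dir',np.degrees(np.arctan2(d[1],d[0])),'centre',a-d*.062)
print('syr rest',unproj(c,[(161,115),(223,124),(161,159),(218,168)],.003).mean(0))
print('syr base corners',unproj(c,[(154,45),(233,52),(221,234),(150,229)],.003),'wp',unproj(c,[(2,111),(77,122),(77,189),(6,180)],.003).mean(0))
E
```

```text
[[ 0.66157806 -0.20427809  0.003     ]
 [ 0.66586048 -0.24899824  0.003     ]
 [ 0.54584121 -0.21406073  0.003     ]
 [ 0.55034437 -0.26076701  0.003     ]]
dir 5.324248798872654 centre [ 0.60198677 -0.23239127  0.003     ]
syr rest [ 0.62991549 -0.13520908  0.003     ]
syr base corners [[ 0.69322573 -0.11128364  0.003     ]
 [ 0.69415386 -0.16444699  0.003     ]
 [ 0.55892274 -0.15824895  0.003     ]
 [ 0.55791959 -0.10264517  0.003     ]] wp [ 0.61209626 -0.02629042  0.003     ]
```

Request:
carry_out --steps '[[[0.5, 0.3, 30, 0.2, 0], [0, 0, 30, 0, 0], [0, 0, 20, 0, 0], [0, 0, 12, 0, 0], [0, 0, 8, 0, 0], [0, 0, 4, 0, 0], [0, 0, 0, 0, 0], [0, 0, 0, 0, 0]]]'

```text
clock: 6.85
position: [0.6033, -0.2332, 0.1944]
ee_rot: [0.999, 0.044, 0.001, 0.0]
ft_force: [-0.7, 0.4, 0.2]
grip_width: 0.0073
finger_force: 58.8
```

```bash
python3 - <<'E'
from h import *
plan(.6024,-.2325,.1895,5.22);print(read_state()['ft_force'])
E
```

```text
phi 5.04 spin -0.18 shift before turn mm [-0.9 -0.8  4.9] after turn [-0.9 -0.8  4.9] q [-0.57  0.31 -0.06  1.2  -0.    2.48] pos [ 0.6033 -0.2332  0.1944] t 6.85
[-0.65766751  0.41302376  0.16578444]
```

Lower to contact, release with a narrow opening, then rise.

Request:
carry_out --steps '[[[-0.5, -0.4, 3, 0, 0], [0, 0, 2, 0, 0], [0, 0, 0, 0, 0], [0, 0, 0, 0, 12], [0, 0, 0, 0, 20], [0, 0, 0, 0, 30], [0, 0, 0, 0, 40], [0, 0, 0, 0, 40], [0, 0, 0, 0, 40]]]'

```text
clock: 7.75
position: [0.6024, -0.2326, 0.1882]
ee_rot: [0.999, 0.044, -0.0, -0.0]
ft_force: [0.4, -0.4, 0.2]
grip_width: 0.0401
finger_force: 0.0
```

Request:
carry_out --steps '[[[0, 0, -15, 0, 40], [0, 0, -30, 0, 40], [0, 0, -40, 0, 50], [0, 0, -40, 0, 60], [0, 0, 0, 0, 60], [0, 0, 0, 0, 60]]]'

```text
clock: 8.35
position: [0.6028, -0.2328, 0.3158]
ee_rot: [0.999, 0.044, 0.001, 0.001]
ft_force: [-0.2, -0.5, -1.2]
grip_width: 0.0601
finger_force: 0.0
```

```bash
python3 - <<'E'
from h import *
plan(.4451,.142,.32,-84.25)
s=read_state();np.save('w4s.npy',s,allow_pickle=True);p,d=read_camera('wrist');cv2.imwrite('pics/w4.png',p)
E
```

```text
phi 5.03 spin 89.28 shift before turn mm [-124.3 -387.2   -5.5] after turn [-388.7  119.4   -5.5] q [-0.57  0.24  0.09  1.41 -0.    2.48] pos [ 0.6028 -0.2328  0.3158] t 8.35
```

View pics/w4.png

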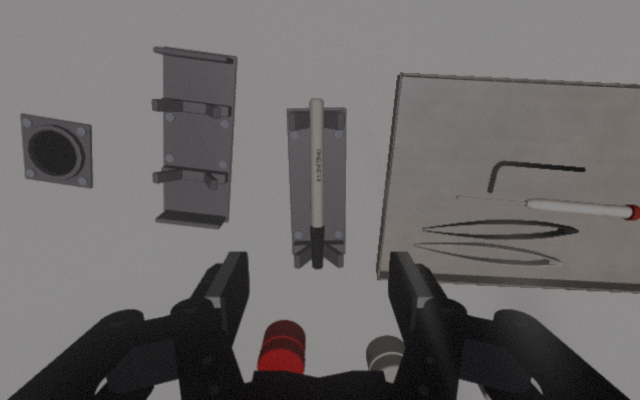

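The pen is seated in both notches, its mid near (318,183) over the rest. Next is the syringe.

Request:
carry_out --steps '[[[-12.4, -38.7, 0, -8.5, 70], [0, 0, 0, -8.5, 70], [0, 0, 0, -8.5, 70], [0, 0, 0, -8.5, 70], [0, 0, 0, -8.5, 70], [0, 0, 0, -8.5, 70], [0, 0, 0, -8.5, 70], [0, 0, 0, -8.5, 70], [0, 0, 0, -8.5, 70], [0, 0, 0, -8.5, 70], [0, 0, 0, -8.5, 70], [0, 0, 0, -8.5, 70]]]'

```text
clock: 9.6
position: [0.5862, -0.1948, 0.3117]
ee_rot: [0.592, 0.806, -0.0, -0.001]
ft_force: [0.2, -0.7, -0.2]
grip_width: 0.0697
finger_force: 0.0
```

Request:
carry_out --steps '[[[0, 0, 0, -8.5, 70], [0, 0, 0, -8.5, 70], [0, 0, 0, -8.5, 70], [0, 0, 0, -8.5, 70], [0, 0, 0, -8.5, 70], [0, 0, 0, -8.5, 70], [0, 0, 0, -8.5, 70], [0, 0, 0, -8.5, 70], [0, 0, 0, -8.5, 70], [0, 0, 0, -8.5, 70], [0, 0, 0, -8.5, 70], [0, 0, 0, -8.5, 70]]]'

```text
clock: 10.8
position: [0.5862, -0.1948, 0.3117]
ee_rot: [-0.254, 0.967, 0.001, -0.001]
ft_force: [0.1, -0.8, -0.9]
grip_width: 0.0697
finger_force: 0.0
```

Request:
carry_out --steps '[[[0, 0, 0, -8.5, 70], [0, 0, 0, -8.5, 70], [0, 0, 0, -8.5, 70], [0, 0, 0, -8.5, 70], [0, 0, 0, -8.5, 70], [0, 0, 0, -8.5, 70], [0, 0, 0, -8.5, 70], [0, 0, 0, -7.2, 70], [0, 0, 0, 0, 70]]]'

```text
clock: 11.7
position: [0.5862, -0.1949, 0.3118]
ee_rot: [0.742, -0.67, -0.001, 0.0]
ft_force: [0.1, -0.2, -0.5]
grip_width: 0.0697
finger_force: 0.0
```

```bash
python3 - <<'E'
from h import *
plan(.4457,.136,.32,-84.25)
d=np.load('top0.npy');K,D,Rm,e=cam('top')
v,u=np.mgrid[130:275,110:245];dd=d[130:275,110:245]
P=np.c_[(u.ravel()-K[0,2])/K[0,0]*dd.ravel(),(v.ravel()-K[1,2])/K[1,1]*dd.ravel(),dd.ravel()]@Rm.T+e
P=P[(dd.ravel()>0)&(P[:,2]>.06)]
for x in np.arange(.44,.64,.02):
    Q=P[abs(P[:,0]-x)<.01]
    if len(Q):print(round(x,2),len(Q),Q[Q[:,1].argmin()],np.percentile(Q[:,1],5),Q[:,2].min())
E
```

```text
phi -84.17 spin 0.08 shift before turn mm [-343.5  106.2   -7.5] after turn [-343.3  106.7   -7.5] q [-0.53  0.16 -0.01  1.4  -0.   -2.2 ] pos [ 0.5862 -0.1949  0.3118] t 11.7
0.44 31 [0.44877739 0.24083937 0.19265546] 0.2433394297707251 0.18911134793528905
0.46 286 [0.46049108 0.21665837 0.19316061] 0.22433234731345697 0.1619818103976045
0.48 306 [0.47508615 0.22393065 0.19497969] 0.22656304494843005 0.1881363815908097
0.5 117 [0.49004945 0.229807   0.19335345] 0.23268568519082009 0.1868333933757047
0.52 86 [0.51853796 0.24243892 0.20334061] 0.24398482773924446 0.19207922633527263
0.54 35 [0.53008841 0.24360767 0.20874562] 0.2452884100523386 0.20033967542547715
0.56 32 [0.56548598 0.24876868 0.20415819] 0.24917842445923685 0.19769477613933284
0.58 34 [0.58481685 0.24844115 0.20742361] 0.2492924444950319 0.19658853451707703
0.6 31 [0.59950293 0.24848648 0.20896915] 0.24908705599985068 0.20264629874771822
0.62 28 [0.62638396 0.24842305 0.21226353] 0.24855274698403867 0.20047757136179967
```

Request:
carry_out --steps '[[[-43, 13.3, 0, 0, 70], [-43, 13.3, 0, 0, 70], [-43, 13.3, 0, 0, 70], [-43, 13.3, 0, 0, 70], [-43, 13.3, 0, 0, 70], [-43, 13.3, 0, 0, 70], [-43, 13.3, 0, 0, 60], [-42.5, 13.1, 0, 0, 50], [0, 0, 0, 0, 40], [0, 0, 0, 0, 40], [0, 0, 0, 0, 40]]]'

```text
clock: 12.8
position: [0.447, 0.1355, 0.3129]
ee_rot: [0.741, -0.672, -0.0, 0.0]
ft_force: [0.9, -0.6, 0.7]
grip_width: 0.0398
finger_force: 0.0
```

```bash
python3 - <<'E'
from h import *
plan(.4457,.136,.18,-84.25)
s=read_state();np.save('w5s.npy',s,allow_pickle=True);p,d=read_camera('wrist');cv2.imwrite('pics/w5.png',p)
E
```

```text
phi -84.41 spin -0.16 shift before turn mm [ -0.7   1.1 132.9] after turn [ -0.7   1.1 132.9] q [ 0.01 -0.31 -0.46  1.42 -0.   -1.66] pos [0.447  0.1355 0.3129] t 12.8
```

View pics/w5.png

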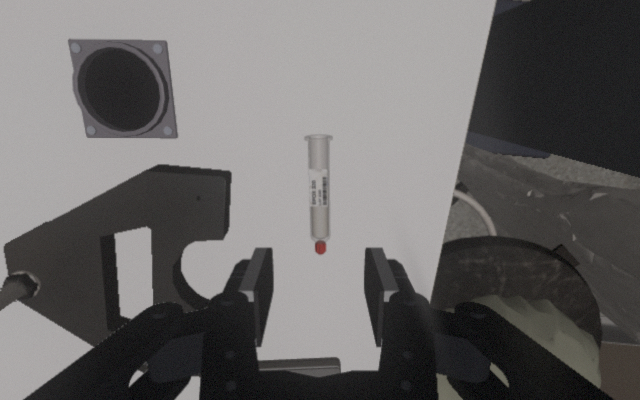

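```bash
python3 - <<'E'
from h import *
s=np.load('w5s.npy',allow_pickle=True).item();c=cam('wrist',s)
q=unproj(c,[(319,136),(320.5,254)],[.011,.009]);d=q[0]-q[1]
print(q,q.mean(0),np.linalg.norm(d),np.degrees(np.arctan2(d[1],d[0])))
E
```

```text
[[0.45052817 0.09534999 0.011     ]
 [0.43959339 0.19353932 0.009     ]] [0.44506078 0.14444466 0.01      ] 0.0988165730899114 -83.64548674231678
```

Request:
carry_out --steps '[[[-1.1, 1.1, 30, -0.4, 40], [0, 0, 30, 0, 40], [0, 0, 30, 0, 40], [0, 0, 22, 0, 40], [0, 0, 12, 0, 40], [0, 0, 7, 0, 40], [0, 0, 0, 0, 40], [0, 0, 0, 0, 0], [0, 0, 0, 0, 0], [0, 0, 0, 0, 0], [0, 0, 0, 0, 0], [0, 0, 0, 0, 0]]]'

```text
clock: 14.05
position: [0.4462, 0.1371, 0.1837]
ee_rot: [0.744, -0.668, 0.001, -0.001]
ft_force: [-1.5, -1.1, 6.4]
grip_width: 0.0157
finger_force: 58.9
```

Request:
carry_out --steps '[[[0, 0, -10, 0, 0], [0, 0, -20, 0, 0], [0, 0, -40, 0, 0], [0, 0, -50, 0, 0], [0, 0, 0, 0, 0]]]'

```text
clock: 14.55
position: [0.4473, 0.1372, 0.3099]
ee_rot: [0.744, -0.668, 0.004, -0.004]
ft_force: [0.2, 0.9, 0.4]
grip_width: 0.0158
finger_force: 58.6
```

```bash
python3 - <<'E'
from h import *
plan(.63,-.136,.3,177.46)
s=read_state();np.save('w6s.npy',s,allow_pickle=True);p,d=read_camera('wrist');cv2.imwrite('pics/w6.png',p)
E
```

```text
phi -83.87 spin 98.67 shift before turn mm [ 291.1 -152.3   11.8] after turn [-194.5 -264.8   11.8] q [ 0.02 -0.31 -0.47  1.41  0.   -1.66] pos [0.4473 0.1372 0.3099] t 14.55
```

View pics/w6.png

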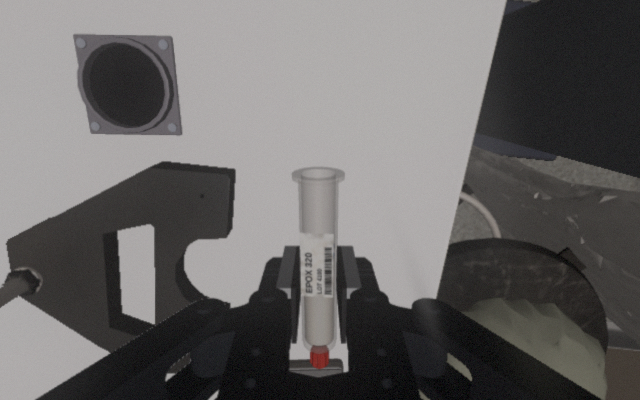

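```bash
python3 - <<'E'
from h import *
m=camera_model('wrist');T=m['tool_from_camera'];K=np.array([[m['fx'],0,m['cx']],[0,m['fy'],m['cy']],[0,0,1]])
for px in [(319,173),(319,366)]:
    u=cv2.undistortPoints(np.array([[px]],float),K,m['dist_coeffs']).ravel();r=T[:3,:3]@[u[0],u[1],1]
    for z in(.165,.170,.175):
        k=(z-T[2,3])/r[2];print(px,z,(T[:3,3]+r*k)*1e3)
E
```

```text
(319, 173) 0.165 [ 4.32943130e+01 -1.73292073e-02  1.65000000e+02]
(319, 173) 0.17 [ 4.21373494e+01 -8.53191293e-03  1.70000000e+02]
(319, 173) 0.175 [4.09803859e+01 2.65381483e-04 1.75000000e+02]
(319, 366) 0.165 [-4.72787118e+01  3.06268662e-02  1.65000000e+02]
(319, 366) 0.17 [-5.18055231e+01  4.12084078e-02  1.70000000e+02]
(319, 366) 0.175 [-5.63323344e+01  5.17899494e-02  1.75000000e+02]
```

Request:
carry_out --steps '[[[36.2, -18.1, 0, 0, 0], [36.2, -18.1, 0, 0, 0], [36.2, -18.1, 0, 0, 0], [36.2, -18.1, 0, 0, 0], [36.2, -18.1, 0, 0, 0], [36.2, -18.1, 0, 0, 0], [36.2, -18.1, 0, 0, 0], [36.2, -18.1, 0, 0, 0], [0, 0, 0, 0, 0]]]'

```text
clock: 15.5
position: [0.6214, -0.1393, 0.3]
ee_rot: [0.743, -0.67, -0.001, 0.001]
ft_force: [0.1, 0.3, -0.4]
grip_width: 0.0155
finger_force: 58.7
```

Request:
carry_out --steps '[[[0, 0, 0, 8.23, 0], [0, 0, 0, 8.23, 0], [0, 0, 0, 8.23, 0], [0, 0, 0, 8.23, 0], [0, 0, 0, 8.23, 0], [0, 0, 0, 8.23, 0], [0, 0, 0, 8.23, 0], [0, 0, 0, 8.23, 0], [0, 0, 0, 8.23, 0], [0, 0, 0, 8.23, 0], [0, 0, 0, 8.23, 0], [0, 0, 0, 8.23, 0]]]'

```text
clock: 16.7
position: [0.6199, -0.1347, 0.3015]
ee_rot: [0.026, 1.0, 0.0, -0.001]
ft_force: [0.3, 0.5, 0.5]
grip_width: 0.0155
finger_force: 58.7
```

Request:
carry_out --steps '[[[0, 0, 0, 0, 0], [0, 0, 0, 0, 0]]]'

```text
clock: 16.9
position: [0.6201, -0.135, 0.3019]
ee_rot: [0.021, 1.0, 0.0, -0.0]
ft_force: [-0.0, -0.2, -0.7]
grip_width: 0.0159
finger_force: 58.6
```

```bash
python3 - <<'E'
from h import *
plan(.6226,-.1354,.2,177.3)
s=read_state();np.save('w7s.npy',s,allow_pickle=True);p,d=read_camera('wrist');cv2.imwrite('pics/w7.png',p);print(s['grip_width'])
E
```

```text
phi 177.63 spin 0.33 shift before turn mm [ -2.6  -0.3 101.9] after turn [ -2.6  -0.3 101.9] q [-0.42  0.21  0.03  1.39  0.   -0.38] pos [ 0.6201 -0.135   0.3019] t 16.9
0.015901968280833838
```

View pics/w7.png

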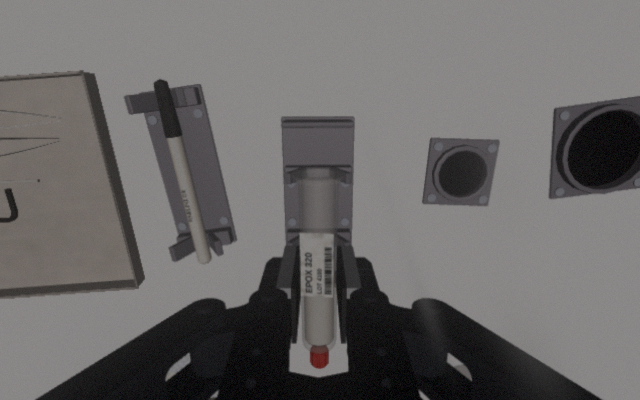

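```bash
python3 - <<'E'
from h import *
s=np.load('w7s.npy',allow_pickle=True).item();c=cam('wrist',s)
print(unproj(c,[(282,117),(355,117)],.024),unproj(c,[(285,242),(352,242)],.003))
print('wp',unproj(c,[(431,138),(498,140),(489,206),(423,204)],.003).mean(0))
E
```

```text
[[ 0.56301668 -0.15684376  0.024     ]
 [ 0.56506702 -0.10746523  0.024     ]] [[ 0.6641269  -0.16363847  0.003     ]
 [ 0.66641141 -0.10898094  0.003     ]]
wp [ 0.6121561 -0.0253297  0.003    ]
```

Request:
carry_out --steps '[[[-2.6, 0, 30, 0, 0], [0, 0, 30, 0, 0], [0, 0, 20, 0, 0], [0, 0, 12, 0, 0], [0, 0, 8, 0, 0], [0, 0, 3, 0, 0], [0, 0, 0, 0, 0], [0, 0, 0, 0, 0]]]'

```text
clock: 17.75
position: [0.6234, -0.1357, 0.2004]
ee_rot: [0.023, 1.0, -0.0, 0.001]
ft_force: [0.0, -0.7, -0.2]
grip_width: 0.0158
finger_force: 58.7
```

```bash
python3 - <<'E'
from h import *
plan(.6226,-.1348,.194,177.6);print(read_state()['ft_force'])
E
```

```text
phi 177.38 spin -0.22 shift before turn mm [0.9 0.9 6.4] after turn [0.9 0.9 6.4] q [-0.42  0.28 -0.08  1.21 -0.   -0.37] pos [ 0.6234 -0.1357  0.2004] t 17.75
[ 0.0154708  -0.71229991 -0.22504318]
```

Request:
carry_out --steps '[[[0.6, 0.7, 3, 0, 0], [0, 0, 2, 0, 0], [0, 0, 1, 0, 0], [0, 0, 0, 0, 0]]]'

```text
clock: 18.15
position: [0.6228, -0.1349, 0.1956]
ee_rot: [0.023, 1.0, -0.0, 0.001]
ft_force: [-5.1, 2.1, 15.5]
grip_width: 0.0159
finger_force: 61.2
```

Request:
carry_out --steps '[[[0, 0, 0, 0, 20], [0, 0, 0, 0, 25], [0, 0, 0, 0, 30], [0, 0, 0, 0, 40], [0, 0, 0, 0, 40], [0, 0, -15, 0, 40], [0, 0, -30, 0, 40], [0, 0, -40, 0, 50], [0, 0, -30, 0, 60], [0, 0, 0, 0, 60], [0, 0, 0, 0, 60]]]'

```text
clock: 19.25
position: [0.6227, -0.135, 0.31]
ee_rot: [0.023, 1.0, -0.001, 0.001]
ft_force: [0.6, 0.1, -0.3]
grip_width: 0.0601
finger_force: 0.0
```

```bash
python3 - <<'E'
from h import *
plan(.4446,-.3106,.32,90)
s=read_state();np.save('w8s.npy',s,allow_pickle=True);p,d=read_camera('wrist');cv2.imwrite('pics/w8.png',p)
E
```

```text
phi 177.36 spin 87.36 shift before turn mm [ 169.8 -183.7  -10.2] after turn [-175.7 -178.1  -10.2] q [-0.42  0.22  0.05  1.4  -0.   -0.37] pos [ 0.6227 -0.135   0.31  ] t 19.25
```

View pics/w8.png

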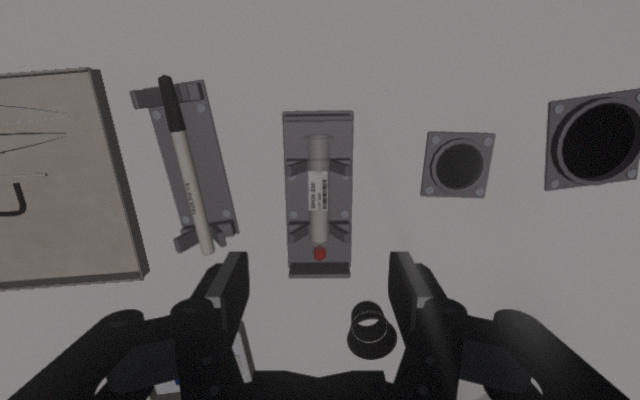

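The syringe lies in both notches of the walled rest, flange at (318,138) and red tip at (320,254), clear of both end walls. Now the jar.

Request:
carry_out --steps '[[[28.3, -30.6, 0, 0, 70], [28.3, -30.6, 0, 0, 70], [28.3, -30.6, 0, 0, 70], [28.3, -30.6, 0, 0, 70], [28.3, -30.6, 0, 0, 70], [28.3, -30.6, 0, 0, 70], [0, 0, 20, 0, 70], [0, 0, 20, 0, 70], [0, 0, 0, 0, 70], [0, 0, 0, 0, 70]]]'

```text
clock: 20.3
position: [0.4441, -0.31, 0.2676]
ee_rot: [0.023, 1.0, 0.001, -0.001]
ft_force: [0.5, 0.3, 0.1]
grip_width: 0.07
finger_force: 0.0
```

```bash
python3 - <<'E'
from h import *
plan(.4446,-.3106,.194,177.36)
s=read_state();np.save('w9s.npy',s,allow_pickle=True);p,d=read_camera('wrist');cv2.imwrite('pics/w9.png',p)
E
```

```text
phi 177.37 spin 0.01 shift before turn mm [-0.7 -0.7 73.6] after turn [-0.7 -0.7 73.6] q [-0.85 -0.05 -0.31  1.31 -0.   -0.81] pos [ 0.4441 -0.31    0.2676] t 20.3
```

View pics/w9.png

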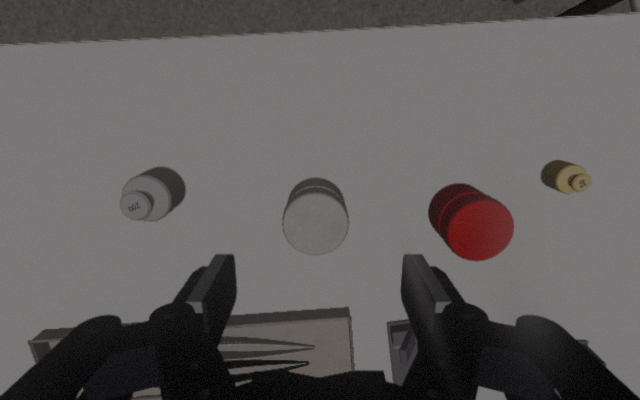

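The white jar's cap top is centred at about (315,221), the red jar at (480,228), the steel weight at (148,197) and the brass knob at (580,182).

```bash
python3 - <<'E'
from h import *
s=np.load('w9s.npy',allow_pickle=True).item();c=cam('wrist',s)
print(unproj(c,[(315.5,221),(580,182),(479,227)],[.042,.027,.042]))
E
```

```text
[[ 0.44308605 -0.31094642  0.042     ]
 [ 0.43097996 -0.15088257  0.027     ]
 [ 0.45121792 -0.21568231  0.042     ]]
```

Request:
carry_out --steps '[[[0.5, -0.8, 25, 0, 70], [0, 0, 22, 0, 70], [0, 0, 16, 0, 70], [0, 0, 10, 0, 70], [0, 0, 0, 0, 60], [0, 0, 0, 0, 45], [0, 0, 0, 0, 30], [0, 0, 0, 0, 30], [0, 0, 0, 0, 30], [0, 0, 0, 0, 30], [0, 0, 0, 0, 30]]]'

```text
clock: 21.45
position: [0.4444, -0.3117, 0.1971]
ee_rot: [0.023, 1.0, -0.001, 0.001]
ft_force: [-0.3, 1.7, 6.5]
grip_width: 0.0363
finger_force: 60.6
```

Request:
carry_out --steps '[[[0, 0, -10, 0, 30], [0, 0, -20, 0, 30], [0, 0, -30, 0, 30], [0, 0, -40, 0, 30], [0, 0, 0, 0, 30]]]'

```text
clock: 21.95
position: [0.445, -0.3125, 0.3021]
ee_rot: [0.023, 1.0, -0.003, 0.003]
ft_force: [0.9, -0.2, -0.6]
grip_width: 0.0364
finger_force: 60.2
```

```bash
python3 - <<'E'
from h import *
plan(.598,.0755,.298,177.36)
E
```

```text
phi 177.37 spin 0.01 shift before turn mm [-135.   394.6    2.3] after turn [-135.   394.6    2.3] q [-0.85 -0.07 -0.26  1.37 -0.   -0.81] pos [ 0.445  -0.3125  0.3021] t 21.95
```

Request:
carry_out --steps '[[[-13.5, 39.5, 0, 0, 30], [-13.5, 39.5, 0, 0, 30], [-13.5, 39.5, 0, 0, 30], [-13.5, 39.5, 0, 0, 30], [-13.5, 39.5, 0, 0, 30], [-13.5, 39.5, 0, 0, 30], [-13.5, 39.5, 0, 0, 30], [-13.5, 39.5, 0, 0, 30], [-13.5, 39.5, 0, 0, 30], [-13.5, 39.1, 0, 0, 30], [0, 0, 0, 0, 30], [0, 0, 0, 0, 30]]]'

```text
clock: 23.15
position: [0.5968, 0.0776, 0.2953]
ee_rot: [0.022, 1.0, -0.0, -0.0]
ft_force: [-1.2, -0.8, -0.3]
grip_width: 0.0365
finger_force: 60.3
```

```bash
python3 - <<'E'
from h import *
plan(.598,.0755,.203,177.36);print(read_state()['grip_width'])
E
```

```text
phi 177.47 spin 0.11 shift before turn mm [-1.3 -2.  92.3] after turn [-1.3 -2.  92.3] q [-0.09  0.12 -0.09  1.37 -0.   -0.04] pos [0.5968 0.0776 0.2953] t 23.15
0.036460756434411414
```

Request:
carry_out --steps '[[[-1.3, -2.0, 30, 0, 30], [0, 0, 25, 0, 30], [0, 0, 18, 0, 30], [0, 0, 12, 0, 30], [0, 0, 6, 0, 30], [0, 0, 2, 0, 30], [0, 0, 0, 0, 30], [0, 0, 0, 0, 30]]]'

```text
clock: 23.95
position: [0.5985, 0.0746, 0.2033]
ee_rot: [0.023, 1.0, -0.0, 0.001]
ft_force: [1.0, 0.2, 0.4]
grip_width: 0.0366
finger_force: 60.3
```

```bash
python3 - <<'E'
from h import *
plan(.598,.0755,.200,177.36);print(read_state()['ft_force'])
E
```

```text
phi 177.36 spin 0.00 shift before turn mm [0.5 0.9 3.3] after turn [0.5 0.9 3.3] q [-0.09  0.18 -0.19  1.2  -0.   -0.05] pos [0.5985 0.0746 0.2033] t 23.95
[0.95117188 0.20353953 0.38581262]
```

Request:
carry_out --steps '[[[0, 0.5, 2, 0, 30], [0, 0, 1, 0, 30], [0, 0, 0, 0, 30], [0, 0, 0, 0, 42], [0, 0, 0, 0, 50], [0, 0, 0, 0, 60], [0, 0, 0, 0, 70], [0, 0, 0, 0, 70], [0, 0, -20, 0, 70], [0, 0, -40, 0, 70], [0, 0, -40, 0, 60], [0, 0, 0, 0, 50]]]'

```text
clock: 25.15
position: [0.5998, 0.0751, 0.3058]
ee_rot: [0.023, 1.0, -0.0, 0.005]
ft_force: [0.6, 0.6, 0.6]
grip_width: 0.0501
finger_force: 0.0
```

```bash
python3 - <<'E'
from h import *
plan(.431,-.1506,.28,177.36)
E
```

```text
phi 177.37 spin 0.01 shift before turn mm [ 158.5 -233.2   24.5] after turn [ 158.4 -233.2   24.5] q [-0.09  0.11 -0.07  1.38 -0.   -0.05] pos [0.5998 0.0751 0.3058] t 25.15
```

Request:
carry_out --steps '[[[22.6, -33.3, 0, 0, 40], [22.6, -33.3, 0, 0, 40], [22.6, -33.3, 0, 0, 40], [22.6, -33.3, 0, 0, 40], [22.6, -33.3, 0, 0, 40], [22.6, -33.3, 0, 0, 40], [22.6, -33.3, 0, 0, 40], [0, 0, 25, 0, 40], [0, 0, 15, 0, 40], [0, 0, 0, 0, 40], [0, 0, 0, 0, 40]]]'

```text
clock: 26.25
position: [0.4295, -0.1497, 0.2592]
ee_rot: [0.022, 1.0, 0.0, -0.0]
ft_force: [0.0, -0.4, -0.4]
grip_width: 0.04
finger_force: 0.0
```

```bash
python3 - <<'E'
from h import *
plan(.431,-.1506,.183,177.36)
s=read_state();c=cam('wrist',s);p,d=read_camera('wrist')
print(proj(c,[[.431,-.1506,.027]]))
# brass colour centroid
b,g,r=[p[...,i].astype(int) for i in range(3)]
m=((r-b)>30)&((g-b)>15);n,l,st,ce=cv2.connectedComponentsWithStats(m.astype(np.uint8))
for i in range(1,n):
    if st[i,4]>60:print(st[i],ce[i])
a=proj(c,[[.598,.0755,.003]]);print(a)
cv2.imwrite('pics/w10.png',p)
E
```

```text
phi 177.44 spin 0.08 shift before turn mm [-1.6 -0.9 76.2] after turn [-1.6 -0.9 76.2] q [-0.62 -0.33 -0.57  1.33  0.   -0.58] pos [ 0.4295 -0.1497  0.2592] t 26.25
[[316.25962799 220.70431919]]
[304 202  29  28 580] [317.9362069  215.05862069]
[[615.02383412 398.07261328]]
```

Request:
carry_out --steps '[[[-1.6, -0.7, 30, 0, 40], [0, 0, 22, 0, 40], [0, 0, 14, 0, 40], [0, 0, 8, 0, 40], [0, 0, 0, 0, 40], [0, 0, 0, 0, 40]]]'

```text
clock: 26.9
position: [0.4313, -0.1513, 0.1862]
ee_rot: [0.023, 1.0, -0.0, 0.0]
ft_force: [0.3, -0.4, 0.3]
grip_width: 0.04
finger_force: 0.0
```

Request:
carry_out --steps '[[[0, 0.8, 5.5, 0, 40], [0, 0, 0, 0, 40], [0, 0, 0, 0, 10], [0, 0, 0, 0, 10], [0, 0, 0, 0, 10], [0, 0, 0, 0, 10], [0, 0, 0, 0, 10], [0, 0, 0, 0, 10]]]'

```text
clock: 27.7
position: [0.4311, -0.1505, 0.1802]
ee_rot: [0.023, 1.0, -0.0, 0.0]
ft_force: [-0.5, 0.3, 6.1]
grip_width: 0.0157
finger_force: 58.9
```

Request:
carry_out --steps '[[[0, 0, -10, 0, 10], [0, 0, -20, 0, 10], [0, 0, -30, 0, 10], [0, 0, -40, 0, 10], [0, 0, 0, 0, 10]]]'

```text
clock: 28.2
position: [0.4322, -0.1512, 0.2854]
ee_rot: [0.023, 1.0, -0.002, 0.003]
ft_force: [0.9, 0.1, -1.0]
grip_width: 0.0156
finger_force: 58.7
```

```bash
python3 - <<'E'
from h import *
plan(.6122,-.0257,.28,177.36);print(read_state()['grip_width'])
E
```

```text
phi 177.37 spin 0.01 shift before turn mm [-174.   133.7    6. ] after turn [-174.   133.7    6. ] q [-0.62 -0.34 -0.53  1.37 -0.   -0.58] pos [ 0.4322 -0.1512  0.2854] t 28.2
0.015609632730394948
```

Request:
carry_out --steps '[[[-29, 22.3, 0, 0, 10], [-29, 22.3, 0, 0, 10], [-29, 22.3, 0, 0, 10], [-29, 22.3, 0, 0, 10], [-29, 22.3, 0, 0, 10], [-29, 22.2, 0, 0, 10], [0, 0, 0, 0, 10], [0, 0, 30, 0, 10], [0, 0, 20, 0, 10], [0, 0, 0, 0, 10], [0, 0, 0, 0, 10]]]'

```text
clock: 29.3
position: [0.6105, -0.025, 0.2301]
ee_rot: [0.023, 1.0, 0.0, -0.0]
ft_force: [1.0, -0.2, -0.2]
grip_width: 0.016
finger_force: 58.8
```

```bash
python3 - <<'E'
from h import *
plan(.6122,-.0257,.1845,177.36);print(read_state()['grip_width'])
E
```

```text
phi 177.35 spin -0.01 shift before turn mm [-1.8 -0.6 45.6] after turn [-1.8 -0.6 45.6] q [-0.25  0.18 -0.14  1.25 -0.   -0.21] pos [ 0.6105 -0.025   0.2301] t 29.3
0.01600795210068882
```

Request:
carry_out --steps '[[[-1.5, -0.6, 20, 0, 10], [0, 0, 14, 0, 10], [0, 0, 7, 0, 10], [0, 0, 2, 0, 10], [0, 0, 0, 0, 10], [0, 0, 0, 0, 10]]]'

```text
clock: 29.9
position: [0.6126, -0.0255, 0.1876]
ee_rot: [0.023, 1.0, -0.0, 0.001]
ft_force: [1.3, 0.0, 0.1]
grip_width: 0.0157
finger_force: 58.8
```

Request:
carry_out --steps '[[[0, 0, 2, 0, 10], [0, 0, 1.5, 0, 10], [0, 0, 0, 0, 10], [0, 0, 0, 0, 20], [0, 0, 0, 0, 28], [0, 0, 0, 0, 36], [0, 0, 0, 0, 44], [0, 0, 0, 0, 44], [0, 0, -15, 0, 44], [0, 0, -40, 0, 44], [0, 0, -40, 0, 44], [0, 0, -20, 0, 44]]]'

```text
clock: 31.1
position: [0.6131, -0.0256, 0.3037]
ee_rot: [0.023, 1.0, -0.001, 0.003]
ft_force: [1.3, -0.1, 0.3]
grip_width: 0.044
finger_force: 0.0
```

Request:
carry_out --steps '[[[40, -20, -10, 0, 44], [40, -20, 0, 0, 44], [40, -20, 0, 0, 44], [40, -20, 0, 0, 44], [0, 0, 0, 0, 44], [0, 0, 0, 0, 44]]]'

```text
clock: 31.7
position: [0.4486, -0.0984, 0.3097]
ee_rot: [0.024, 1.0, -0.001, 0.001]
ft_force: [0.4, -0.0, -0.3]
grip_width: 0.0442
finger_force: 0.0
```

```bash
python3 - <<'E'
from h import *
p,d=read_camera('top');q,_=read_camera('scene');w,_=read_camera('wrist')
a=cv2.resize(p[130:275,200:445],(800,474),interpolation=cv2.INTER_CUBIC)
cv2.imwrite('pics/f_top.png',a);cv2.imwrite('pics/f_scene.png',cv2.resize(q[160:280,180:400],(800,436)))
print(read_state()['position'])
E
```

```text
[ 0.44964125 -0.09783696  0.30897034]
```

View pics/f_scene.png

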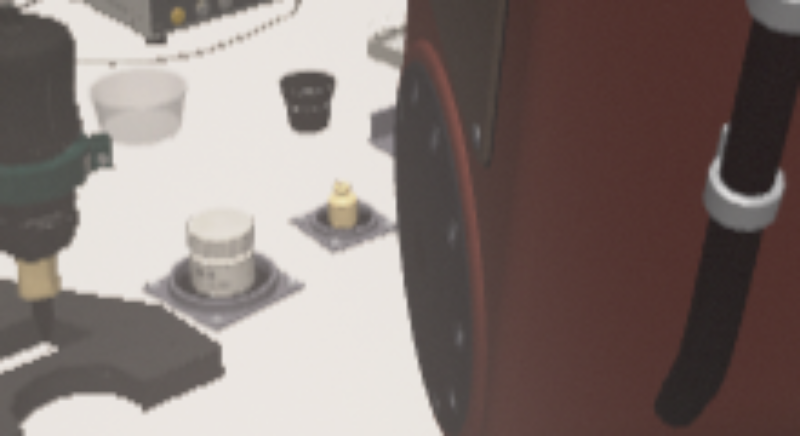

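The jar stands upright in the large pocket at crop (220,250), and the brass weight stands upright in the small one at (342,208). The gripper is clear of everything.

```bash
python3 -c "
from station import *
print(hand_in())"
```

```text
the job is handed in; nothing more can be done
None
```

I put the marker pen, syringe, jar and brass weight into their holders in the order asked and handed the job in at about 32 s; the steel weight and loupe were never touched, and no verdict has come back.

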